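# Set the dough sheeter's thickness dial to the fourth click

### The job

Set the dough sheeter's thickness dial (the one with the bar-shaped grip) to the fourth click after its long mark, counting clockwise with the long mark as zero, and let go so that it rests in that click. Leave the round, fluted speed dial on the other end of the machine as it is set.

Things in the scene. Friction and masses are not known exactly. Their poses are not given: they have to be found in the camera images.
- gap_dial (a joint): Thickness dial, rad, growing as it turns clockwise seen from above; 0 = pointer at the long thick mark. Marks every 20 degrees (0.349 rad): the long one is click 0, six short ones are clicks 1 to 6 clockwise; stops just beyond 0 and 6. A sprung click at each mark takes about 0.2 N m to pass and draws the dial home when near it. Starts between click 0 and just past click 2; click 4 is 1.396.
- gap_grip (a point): On the thickness dial's axis, 31 mm above its 92 mm round aluminium scale plate. Black disc 48 mm across, 8 mm high, with an upright bar grip on it 44 mm long, 14 mm thick, its top 9 mm above this point, the disc's top 23 mm below. Turns with the dial: z up, x along the bar to its pointer end (white line on top, white nose at the disc's edge), y across the bar.
- sheeter: Dough sheeter, fixed: white machine 130 mm deep (x), 420 mm wide (y), with white end blocks 100 mm wide, 130 mm high and steel rollers between. Origin: centre of its underside, on the table; z up, x away from the robot at zero yaw. A dial stands on a 6 mm plate on each end block, 160 mm either side of the middle; which is on which end varies.
- feed_mark (a point): White dot on top of the speed dial, which must stay as set: a round fluted black knob 45 mm across, 30 mm high, on a like plate with three short marks. The dot is 14 mm off the knob's axis and 36 mm above the end block.

How it is judged:
At the end, for the whole second after the job is handed in: The thickness dial rests at click 4: 80 degrees clockwise of its long mark, within 10 degrees, and still (value of joint gap_dial between 1.222 and 1.571 rad and velocity of joint gap_dial between -0.1 and 0.1 rad/s); the robot touches nothing.
It fails at once if the speed dial is turned (its dot moved by more than 6 mm, about 25 degrees) (distance of feed_mark from where it was at the start of the episode above 0.006 m).
It also fails if it takes over 32 s, if anything falls off the work surface, if the arm or the gripper's body presses on something with over 40 N, if the wrist force passes 120 N, or if a joint passes its speed limit or range.

### The arm

A 6-joint arm with a two-finger parallel gripper is mounted at the origin on the work surface. World frame = base frame: x ahead of the robot, y to its left, z up, the work surface at z = 0. Lengths are in m, angles in rad, forces in N, time in s.
With the tool pointing down it reaches from about 0.25 to 0.725 m from the base axis. Payload 4 kg.
Tool frame: the origin (TCP) lies midway between the tips of the shut fingers; the grasp point (between the pads) lies 19 mm behind it; z points along the fingers, y is the line along which they close (so a half turn about z gives the same grasp; the last joint's range is limited). The gripper opens to 85 mm and grips with 20 to 120 N. Pads are 22 mm wide; open, the fingers measure 114 mm over their backs; the gripper's body (76 mm by 85 mm) begins 54 mm behind the grasp point. The pads swing forward as they close: fully open they stand 13 mm farther back than shut.
Start: joints at [1.188, 0.241, 0.005, 1.335, 0, 1.571], TCP at [0.187, 0.464, 0.193] pointing down, gripper open.
Joint ranges: [-2.72, 2.72], [-1.05, 1.87], [-1.09, 1.28], [-1.99, 2.15], [-1.42, 1.44], [-3.14, 3.14]. Speed limits (rad/s): [2.79, 2.79, 3.14, 3.14, 3.14, 3.14].

### API

Orientations are given as a unit quaternion [x, y, z, w].
In Python, from bench import bot, optics gives the robot as it stands. The module is installed in compiled form; this text tells all that it offers.
- The arm moves only by the tool send_rows, never from a script. Its argument "increments" is a list of rows, each a list of 5 numbers: the shift along the world's x, y, z each as a share of 0.4 m, from -1 to 1, then the turn about the world's z as a share of 60 degrees, from -1 to 1, then the closure, from 0 (fully open) to 1 (shut). A call has 1 to 8 rows; each row is the pose to reach, as a shift and turn from the pose commanded when the call began; what a row does not reach only later rows make up. A row lasts 1/12 s, in which the tool goes at most 41.7 mm and 7.16 degrees, less where a joint would pass 70% of its speed; a pose out of reach is approached as far as the arm can. A call with a number of a shift or a turn outside -1 to 1 is refused whole. A call with a gripper value outside its range is refused whole. The fingers move at their own pace and stop on an object; the grip force is fixed at half the most. Time passes only in rows, so rows that repeat a pose let the fingers close. It gives the time, the measured TCP pose, the force, the opening and the grip force at its end, in the units of the state.
- bot.read_state(): the state, without advancing time (a new reading comes with each control period).
- optics.get_image(name): name is "side" or "top" or "wrist"; returns a dict with "img" (384x512x3 uint8, red, green, blue), "vertical_fov" (degrees; the focal length in pixels is half the picture's height over the tangent of half this angle, whatever the lens; pixels are square), "cx", "cy" (the principal point, pixels), "dist_coeffs" ([k1, k2, p1, p2, k3] as OpenCV has them; the pictures are not rectified), "R" (3x3) and "t" (3): a world point X has camera coordinates R X + t; the wrist camera has in their place "mount" (4x4, takes a point from camera to tool coordinates, whose origin is the TCP and whose axes are the flange's). Camera axes: x right, y down, z forward; pixel columns grow to the right and rows downward; lengths in m; the calibration is good to about 2 mm. A picture is of the moment at which its call begins: read the wrist's pose just before it. There is no depth.
- bot.hand_in(): hands the job in; it is judged then, once.
The state is a dict: "clock": time; "qpos": joint angles; "joint_velocities": joint speeds; "joint_torque": joint torques, N m; "position": TCP position; "ee_rot": TCP orientation; "wrist_force": force on the tool from outside, world axes, zero at the start; "wrist_torque": the same for the moment, N m; "finger_gap": finger opening in m; "finger_force": force on a finger pad.
Only numpy, scipy, OpenCV 4.12 (cv2) and the standard library are available. Lean on these libraries where they do the work, as an engineer would, in place of code of your own. Each camera call takes 0.05 s, during which the arm holds its last target. There are 200 camera calls.

## Working session

There is one attempt and no reset: what is moved stays moved. The work goes in short steps, Python scripts to look and compute and a tool call to move; the robot and the scene stay as the last step left them, time stands still between calls to the robot, and variables do not carry over. Pictures are saved under pics/ and viewed, at most 10 in all, crops included, and the job is handed in when it is done.

Besides the shell and the picture viewer there is one more tool, called after ">>>" as name([rows], argument=value, ...), one row to a line, values as JSON. send_rows: Moves the arm, as the interface text tells. Its arguments: {"type":"object","properties":{"increments":{"type":"array"}},"required":["increments"]}

```bash
mkdir -p pics; cat > h.py <<'E'
import numpy as np, cv2
from scipy.spatial.transform import Rotation as Ro
from bench import bot, optics
def K(d):
    f=d["img"].shape[0]/2/np.tan(np.radians(d["vertical_fov"])/2)
    return np.array([[f,0,d["cx"]],[0,f,d["cy"]],[0,0,1.]])
def pose(d,s=None):
    if "R" in d: return np.array(d["R"]),np.array(d["t"])
    T=np.eye(4);T[:3,:3]=Ro.from_quat(s["ee_rot"]).as_matrix();T[:3,3]=s["position"]
    M=np.linalg.inv(T@np.array(d["mount"]));return M[:3,:3],M[:3,3]
def ray(d,px,s=None):
    R,t=pose(d,s)
    u=cv2.undistortPoints(np.array([[px]],float),K(d),np.array(d["dist_coeffs"],float))[0,0]
    return -R.T@t, R.T@np.array([*u,1.])
def onz(d,px,z,s=None):
    o,v=ray(d,px,s);return o+v*(z-o[2])/v[2]
def tri(rs):
    A=0;b=0
    for o,v in rs:
        v=v/np.linalg.norm(v);P=np.eye(3)-np.outer(v,v);A=A+P;b=b+P@o
    return np.linalg.solve(A,b)
def proj(d,X,s=None):
    R,t=pose(d,s);return cv2.projectPoints(np.array(X,float).reshape(-1,1,3),cv2.Rodrigues(R)[0],t,K(d),np.array(d["dist_coeffs"],float))[0][:,0]
E
python3 - <<'E'
from h import *
import pickle
s=bot.read_state();print(s)
D={}
for n in("top","side","wrist"):D[n]=optics.get_image(n)
pickle.dump((s,D),open("d0.pkl","wb"))
im=np.vstack([np.hstack([D["top"]["img"],D["side"]["img"]])])
cv2.imwrite("pics/a.png",cv2.resize(D["top"]["img"][...,::-1],(800,600)))
cv2.imwrite("pics/b.png",cv2.resize(D["side"]["img"][...,::-1],(800,600)))
print({n:(D[n].get("R"),D[n].get("t"),D[n].get("mount")) for n in D})
E
```

```text
{'clock': 0.0, 'qpos': array([1.18801483e+00, 2.41409394e-01, 3.73485607e-03, 1.33523515e+00,
       9.03423698e-06, 1.57080137e+00]), 'joint_velocities': array([-0.00068133,  0.00063674, -0.00064673,  0.00159399, -0.00114831,
       -0.00024022]), 'joint_torque': array([-1.64841378e-03, -3.72314394e+01,  2.52409530e+01,  1.70097820e-02,
        4.20722972e-05,  8.57366615e-06]), 'position': array([0.18647854, 0.46314611, 0.19231892]), 'ee_rot': array([ 1.90226810e-01,  9.81739601e-01, -1.03652774e-03, -2.05438531e-04]), 'wrist_force': array([ 0.74039934, -1.05410773, -0.02507822]), 'wrist_torque': array([-0.0445395 ,  0.00816551, -0.00055708]), 'finger_force': 0.0, 'finger_gap': 0.08535721829348934}
{'top': (array([[-0.02714703, -0.99961377,  0.00594553],
       [-0.97794574,  0.02532549, -0.20731798],
       [ 0.20708733, -0.01144247, -0.97825554]]), array([0.04474014, 0.6002727 , 0.84226393]), None), 'side': (array([[ 0.70358908, -0.71059907, -0.0033704 ],
       [-0.55951058, -0.55105464, -0.61910153],
       [ 0.43807569,  0.43747885, -0.78530372]]), array([-0.38302344,  0.3999335 ,  0.6275492 ]), None), 'wrist': (None, None, array([[ 5.57750904e-05, -9.62986921e-01, -2.69548116e-01,
         6.79915578e-02],
       [ 9.99999794e-01, -1.18648872e-04,  6.30805340e-04,
         2.16581453e-05],
       [-6.39438872e-04, -2.69548096e-01,  9.62986716e-01,
        -1.81560516e-01],
       [ 0.00000000e+00,  0.00000000e+00,  0.00000000e+00,
         1.00000000e+00]]))}
```

View pics/a.png

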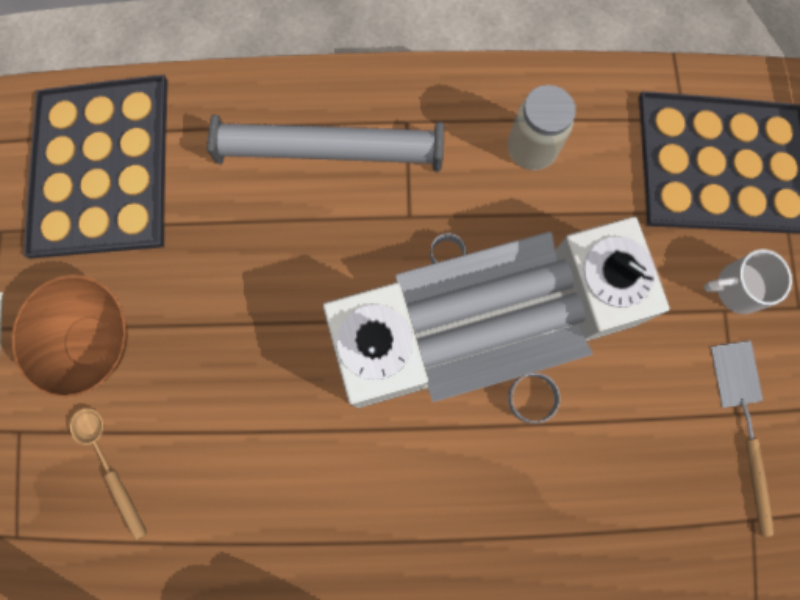

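View pics/b.png

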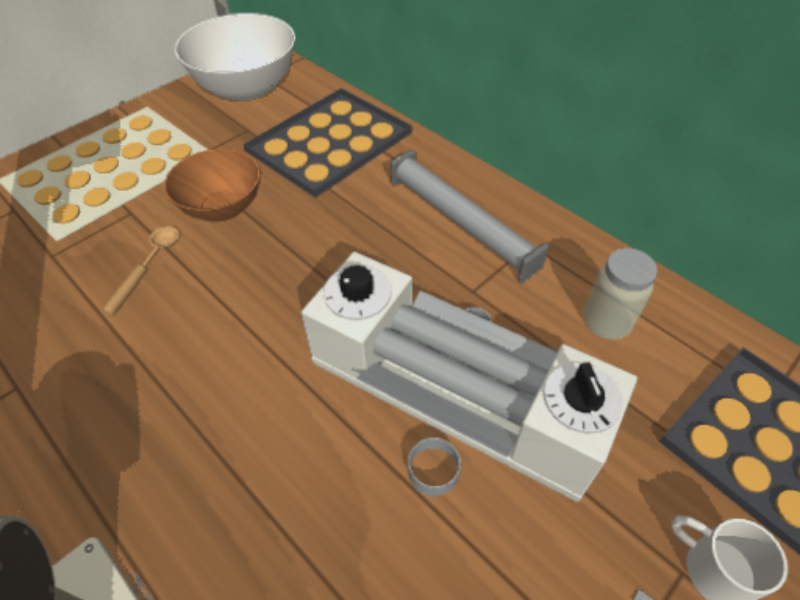

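The top view shows the bar dial at about (620,268) and the fluted speed dial at (374,340). In the side view the bar dial is at about (588,390). I'll enlarge both views of the bar dial.

```bash
python3 - <<'E'
from h import *
import pickle
s,D=pickle.load(open("d0.pkl","rb"))
a=D["top"]["img"][135:220,355:440];b=D["side"]["img"][215:300,335:420]
im=np.hstack([cv2.resize(x,(400,400),interpolation=cv2.INTER_CUBIC) for x in(a,b)])
cv2.imwrite("pics/c.png",im[...,::-1])
E
```

```text
(no output)
```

View pics/c.png

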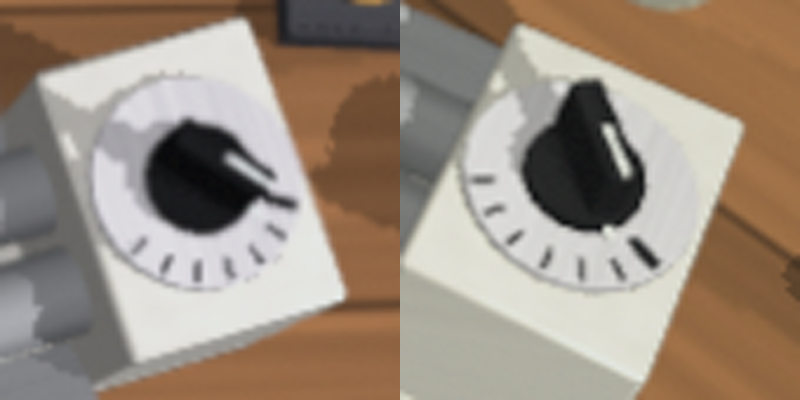

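Enlarged crop: the pointer sits near the long mark (285,203), and six short marks run clockwise from it. Next I'll triangulate the plate centre, the white line and the nose.

```bash
python3 - <<'E'
from h import *
import pickle
s,D=pickle.load(open("d0.pkl","rb"));T,S=D["top"],D["side"]
k=85/400
t=lambda x,y:(355+x*k-.4,135+y*k-.4)
q=lambda x,y:(335+(x-400)*k-.4,215+y*k-.4)
P={"plate":((195,183),(578,186)),"line_in":((228,155),(607,125)),"line_out":((272,178),(626,176)),"nose":((265,195),(608,232)),"long":((282,203),(645,252)),"m6":((140,245),(481,180)),"m1":((283,232),(619,268))}
X={n:tri([ray(T,t(*a)),ray(S,q(*b))]) for n,(a,b) in P.items()}
for n in X:print(n,X[n].round(4))
zp=.136
c=(onz(T,t(195,183),zp)+onz(S,q(578,186),zp))/2;print("c",c,onz(T,t(195,183),zp)-c)
az=lambda p,c=c:np.degrees(np.arctan2(*(p-c)[1::-1]))
for n,z in(("nose",.144),("long",.136),("m1",.136),("m6",.136)):
    print(n,az(onz(T,t(*P[n][0]),z)),az(onz(S,q(*P[n][1]),z)))
d=X["line_out"]-X["line_in"];print("line",np.degrees(np.arctan2(d[1],d[0])))
for z in(.176,):
  for im,f,i in((T,t,0),(S,q,1)):
    a,b=[onz(im,f(*P[n][i]),z) for n in("line_in","line_out")];print("line",a,b,np.degrees(np.arctan2(*(b-a)[1::-1])))
c2=(onz(T,(374*.64,340*.64),.166)+onz(S,(356*.64,283*.64),.166))/2;print("feed",c2, np.linalg.norm((c-c2)[:2]))
E
```

```text
plate [ 0.6017 -0.2402  0.1298]
line_in [ 0.6026 -0.2396  0.1749]
line_out [ 0.5924 -0.2571  0.1719]
nose [ 0.5901 -0.2633  0.1407]
long [ 0.5912 -0.2753  0.1363]
m6 [ 0.5744 -0.2123  0.1347]
m1 [ 0.5775 -0.2726  0.1394]
c [ 0.59890669 -0.23970292  0.136     ] [0.00263155 0.0005104  0.        ]
nose -100.77233580519781 -127.62751163426087
long -100.60806133901814 -103.71356009603915
m1 -118.38267590249036 -123.8203175616709
m6 131.1126750814167 133.8867731025475
line -120.21489767410002
line [ 0.60344544 -0.24023462  0.176     ] [ 0.59361151 -0.25753901  0.176     ] -119.60919138822337
line [ 0.6004808  -0.23903683  0.176     ] [ 0.58705467 -0.25616812  0.176     ] -128.08650716052676
feed [0.51561673 0.06391759 0.166     ] 0.3148374750623067
```

>>> send_rows([
  [0.4,-0.675,0.25,0.68,0],
  [0.4,-0.675,0.25,0.68,0],
  [0.4,-0.675,0.25,0.68,0],
  [0.4,-0.675,0.25,0.68,0],
  [0.4,-0.675,0.25,0.68,0],
  [0.4,-0.675,0.25,0.68,0],
  [0.4,-0.675,0.25,0.68,0],
  [0.4,-0.675,0.25,0.68,0],
])

```text
clock: 0.82
position: [0.3362, 0.2105, 0.2868]
ee_rot: [-0.165, 0.986, -0.0, -0.0]
wrist_force: [1.3, 0.1, 0.5]
finger_gap: 0.0856
finger_force: 0.0
```

>>> send_rows([
  [0.6,-1,0,0.68,0],
  [0.6,-1,0,0.68,0],
  [0.6,-1,0,0.68,0],
  [0.6,-1,0,0.68,0],
  [0.6,-1,0,0.68,0],
  [0.6,-1,0,0.68,0],
  [0.6,-1,0,0.68,0],
  [0.6,-1,0,0.68,0],
])

```text
clock: 1.48
position: [0.4861, -0.037, 0.2864]
ee_rot: [-0.499, 0.867, 0.0, 0.0]
wrist_force: [1.9, 0.6, 0.7]
finger_gap: 0.0853
finger_force: 0.0
```

>>> send_rows([
  [0.07,-0.26,-0.06,0,0],
  [0.07,-0.26,-0.06,0,0],
  [0.07,-0.26,-0.06,0,0],
  [0.07,-0.26,-0.06,0,0],
  [0.07,-0.26,-0.06,0,0],
  [0.07,-0.26,-0.06,0,0],
  [0.07,-0.26,-0.06,0,0],
  [0.07,-0.26,-0.06,0,0],
])

```text
clock: 2.15
position: [0.5137, -0.1381, 0.2632]
ee_rot: [-0.498, 0.867, -0.0, 0.0]
wrist_force: [-0.2, -0.6, 0.3]
finger_gap: 0.0855
finger_force: 0.0
```

```bash
python3 - <<'E'
from h import *
import pickle
s=bot.read_state();w=optics.get_image("wrist");pickle.dump((s,w),open("d1.pkl","wb"))
print(s["position"],Ro.from_quat(s["ee_rot"]).as_matrix()[:,1],s["qpos"],s["clock"])
print(proj(w,[[.6,-.24,.136],[.6,-.24,.176]],s))
cv2.imwrite("pics/d.png",cv2.resize(w["img"][...,::-1],(800,600),interpolation=cv2.INTER_CUBIC))
E
```

```text
[ 0.51372246 -0.13807289  0.26316745] [-0.86407007  0.50337079 -0.00086977] [-2.62656444e-01  2.88027695e-01  2.48401921e-01  1.53023054e+00
  1.43144134e-04 -1.30595723e+00] 2.15
[[115.40126603 122.30017162]
 [ 95.50678669 126.24469603]]
```

View pics/d.png

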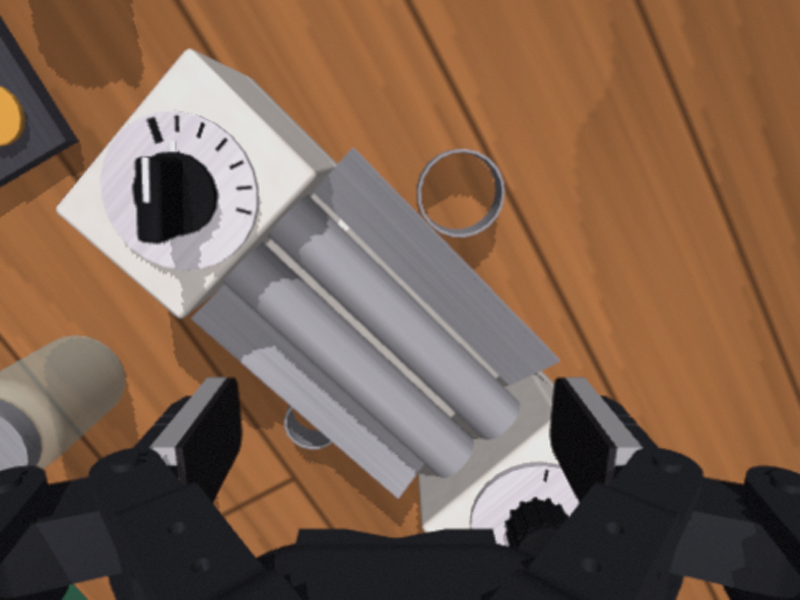

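The wrist view shows the nose at (176,148), next to the first short mark at (177,124), with the long mark at (155,130). The dial therefore stands at click 1 and must turn 60° clockwise. I'll refine the centre and the bar direction from this view.

```bash
python3 - <<'E'
from h import *
import pickle
s0,D=pickle.load(open("d0.pkl","rb"));T=D["top"]
s,w=pickle.load(open("d1.pkl","rb"));p=lambda x,y:(x*.64-.2,y*.64-.2)
f=lambda x,y,z:onz(w,p(x,y),z,s)
k=85/400;t=lambda x,y:(355+x*k-.4,135+y*k-.4)
print("plate tri",tri([ray(w,p(179,190),s),ray(T,t(195,183))]))
print("line_out tri",tri([ray(w,p(143,160),s),ray(T,t(272,178))]),"in",tri([ray(w,p(148,202),s),ray(T,t(228,155))]))
c=f(179,190,.136);print(c)
az=lambda a,b=c:np.degrees(np.arctan2(*(a-b)[1::-1]))
for n,x in(("long",(155,130)),("m1",(177,124)),("m2",(200,130)),("m3",(222,145)),("m4",(236,165)),("m5",(244,187)),("m6",(244,211))):print(n,az(f(*x,.136)))
print("nose",az(f(176,148,.142)))
a,b=f(148,202,.176),f(143,158,.176);print("line",a,b,az(b,a))
E
```

```text
plate tri [ 0.60368976 -0.24231744  0.12715792]
line_out tri [ 0.59380697 -0.25816358  0.17225493] in [ 0.60255358 -0.23920731  0.17667477]
[ 0.6003415 -0.2411375  0.136    ]
long -103.51657140483961
m1 -124.65088824126099
m2 -145.23756433641063
m3 -167.6283187615202
m4 171.96222665147184
m5 152.2156038733775
m6 131.5142719154402
nose -128.15437605224557
line [ 0.60205369 -0.2386089   0.176     ] [ 0.59090079 -0.25735943  0.176     ] -120.7443527020457
```

>>> send_rows([
  [0.215,-0.257,0,-0.05,0],
  [0.215,-0.257,0,-0.05,0],
  [0.215,-0.257,0,-0.05,0],
  [0.215,-0.257,0,-0.05,0],
  [0.215,-0.257,0,-0.05,0],
  [0.215,-0.257,0,-0.05,0],
  [0.215,-0.257,0,-0.05,0],
  [0.215,-0.257,0,-0.05,0],
])

```text
clock: 2.87
position: [0.5993, -0.2407, 0.264]
ee_rot: [-0.475, 0.88, -0.0, 0.0]
wrist_force: [0.3, -0.6, 0.2]
finger_gap: 0.0853
finger_force: 0.0
```

```bash
python3 - <<'E'
from h import *
s=bot.read_state();w=optics.get_image("wrist")
print(s["position"],Ro.from_quat(s["ee_rot"]).as_matrix()[:,1],s["qpos"])
a=np.radians(-123);u=np.array([np.cos(a),np.sin(a),0])*.022;c=np.array([.6,-.241,.176])
pr=proj(w,[c,c+u,c-u],s);print(pr)
im=cv2.resize(w["img"],(800,600),interpolation=cv2.INTER_CUBIC).copy()
for x in pr:cv2.circle(im,tuple(int(v) for v in x/.64),3,(255,0,0),-1)
cv2.imwrite("pics/e.png",im[...,::-1])
E
```

```text
[ 0.59930601 -0.24067381  0.26395202] [-0.83637154  0.54816139 -0.00132094] [-3.81939501e-01  5.46347994e-01  6.40503034e-01  1.66357923e+00
  1.23505304e-04 -1.37257109e+00]
[[252.44313262 180.42080106]
 [252.32031211 154.21794332]
 [252.56092748 205.53169318]]
```

View pics/e.png

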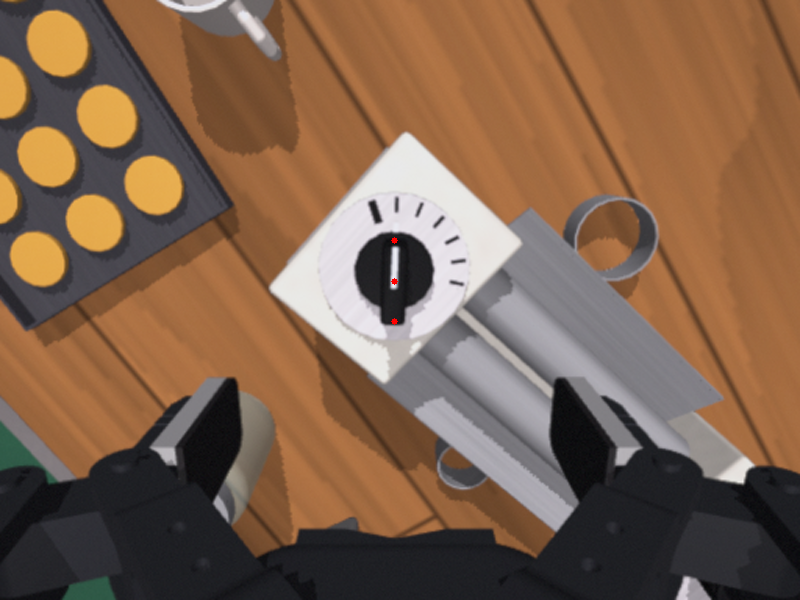

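The projected bar axis, through (394,240), (394,281) and (394,321), lies exactly on the grip. I'll descend to TCP z of about 0.152, 8 mm above the disc, and close.

>>> send_rows([
  [0,0,-0.07,0,0],
  [0,0,-0.14,0,0],
  [0,0,-0.2,0,0],
  [0,0,-0.25,0,0],
  [0,0,-0.28,0,0],
  [0,0,-0.28,0,0],
  [0,0,-0.28,0,0],
])

```text
clock: 3.5
position: [0.5991, -0.2412, 0.151]
ee_rot: [-0.475, 0.88, 0.0, -0.0]
wrist_force: [0.6, 0.3, -0.1]
finger_gap: 0.0853
finger_force: 0.0
```

>>> send_rows([
  [0,0,0,0,1],
  [0,0,0,0,1],
  [0,0,0,0,1],
  [0,0,0,0,1],
  [0,0,0,0,1],
  [0,0,0,0,1],
  [0,0,0,0,1],
  [0,0,0,0,1],
])

```text
clock: 4.17
position: [0.5996, -0.2421, 0.1504]
ee_rot: [-0.475, 0.88, 0.0, -0.0]
wrist_force: [-0.4, 0.1, -0.2]
finger_gap: -0.0003
finger_force: 0.0
```

The gap reads 0, so the fingers shut on nothing. I'll look before moving.

```bash
python3 - <<'E'
from h import *
s=bot.read_state();w=optics.get_image("wrist");S=optics.get_image("side")
print(s)
a=w["img"][150:,100:400];b=S["img"][150:320,290:460]
cv2.imwrite("pics/f.png",np.hstack([cv2.resize(a,(440,343)),cv2.resize(b,(343,343),interpolation=cv2.INTER_CUBIC)])[...,::-1])
E
```

```text
{'clock': 4.1667, 'qpos': array([-3.83761850e-01,  5.57214595e-01,  3.67490896e-01,  1.38125023e+00,
        1.48200713e-06, -1.37273914e+00]), 'joint_velocities': array([-0.00017456,  0.00052099, -0.00046523, -0.00174053, -0.00061273,
       -0.0002248 ]), 'joint_torque': array([ 3.85925436e-03, -5.20910382e+01,  2.55325484e+01,  2.74051454e-03,
        1.37551233e-04, -1.85578678e-06]), 'position': array([ 0.5996386 , -0.2421223 ,  0.15042248]), 'ee_rot': array([-4.74581610e-01,  8.80211501e-01,  6.88150605e-05, -5.61278897e-05]), 'wrist_force': array([-0.38385974,  0.1069581 , -0.19564336]), 'wrist_torque': array([-0.02603193,  0.00536522, -0.03728855]), 'finger_force': 0.0, 'finger_gap': -0.00031463994107523707}
```

View pics/f.png

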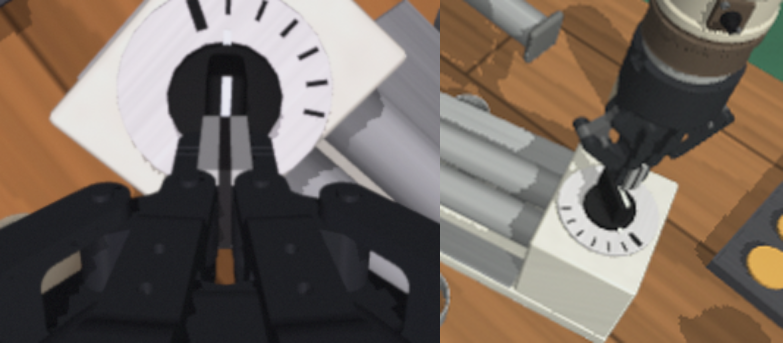

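The fingers appear shut beside the tail end of the bar rather than on it. I'll check where the reported TCP and the bar should appear in these images.

```bash
python3 - <<'E'
from h import *
s=bot.read_state();w=optics.get_image("wrist");S=optics.get_image("side");T=optics.get_image("top")
R=Ro.from_quat(s["ee_rot"]).as_matrix();p=s["position"]
a=np.radians(-123);u=np.array([np.cos(a),np.sin(a),0])*.022;c=np.array([.6,-.241,.176])
pts=[p,p-R[:,2]*.019,c,c+u,c-u];print(R.round(3))
out=[]
for d,st in((w,s),(S,None),(T,None)):
    pr=proj(d,pts,st);print(pr.round(1).tolist())
    m=pr[2:].mean(0).astype(int);h=60 if d is not w else 110
    y0,x0=max(m[1]-h,0),max(m[0]-h,0)
    im=d["img"][y0:y0+2*h,x0:x0+2*h];sc=260/im.shape[0];im=cv2.resize(im,(int(im.shape[1]*sc),260),interpolation=cv2.INTER_CUBIC)
    clean=im.copy()
    for x,col in zip(pr,[(255,0,0),(255,255,0),(0,255,0),(0,255,255),(0,128,255)]):cv2.circle(im,tuple(((x-[x0,y0])*sc).astype(int)),3,col,-1)
    out.append(np.vstack([im,clean])[:,:260])
cv2.imwrite("pics/g.png",np.hstack(out)[...,::-1])
E
```

```text
[[-0.55  -0.835 -0.   ]
 [-0.835  0.55   0.   ]
 [ 0.     0.    -1.   ]]
[[253.3, 217.6], [253.3, 230.4], [254.0, 237.5], [253.7, 195.8], [254.2, 276.3]]
[[376.2, 249.7], [378.9, 244.4], [379.4, 242.0], [384.6, 252.8], [374.4, 231.6]]
[[399.9, 172.7], [403.1, 170.3], [403.6, 169.3], [413.7, 175.3], [393.5, 163.3]]
```

View pics/g.png

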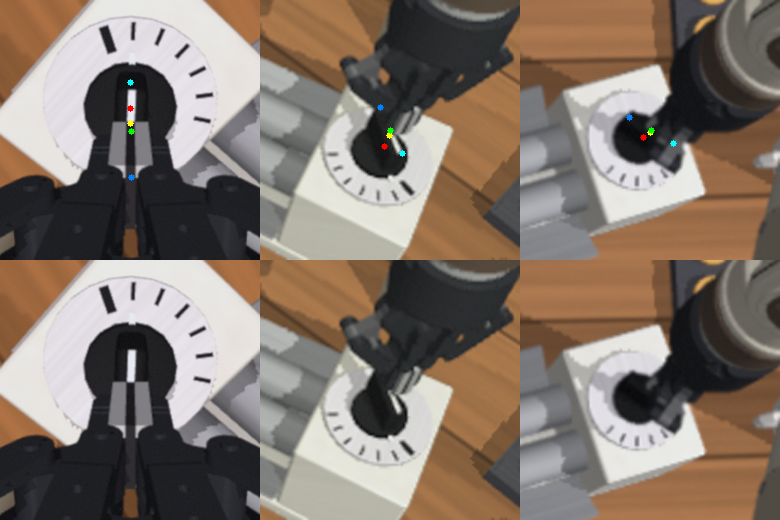

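```bash
python3 - <<'E'
from h import *
s=bot.read_state();w=optics.get_image("wrist");S=optics.get_image("side");T=optics.get_image("top")
R=Ro.from_quat(s["ee_rot"]).as_matrix();p=s["position"]
f=lambda x,y,z:p+R@np.array([x,y,z])
for z in(0,-.013,-.026,-.04):print(z,"shut front",proj(w,[f(.011,0,z)],s).round(0),"open front",proj(w,[f(.011,.0425,z),f(.011,-.0425,z)],s).round(0).tolist(), "side",proj(S,[f(.011,0,z),f(-.011,0,z)]).round(0).tolist())
a=w["img"][170:330,175:335];b=S["img"][195:275,345:425]
cv2.imwrite("pics/h.png",np.hstack([cv2.resize(x,(400,400),interpolation=cv2.INTER_CUBIC) for x in (a,b)])[...,::-1])
E
```

```text
0 shut front [[253. 199.]] open front [[328.0, 199.0], [179.0, 199.0]] side [[379.0, 255.0], [374.0, 245.0]]
-0.013 shut front [[253. 207.]] open front [[333.0, 207.0], [174.0, 207.0]] side [[380.0, 251.0], [376.0, 241.0]]
-0.026 shut front [[253. 215.]] open front [[339.0, 215.0], [167.0, 215.0]] side [[382.0, 248.0], [377.0, 237.0]]
-0.04 shut front [[253. 226.]] open front [[347.0, 226.0], [160.0, 226.0]] side [[384.0, 244.0], [379.0, 233.0]]
```

View pics/h.png

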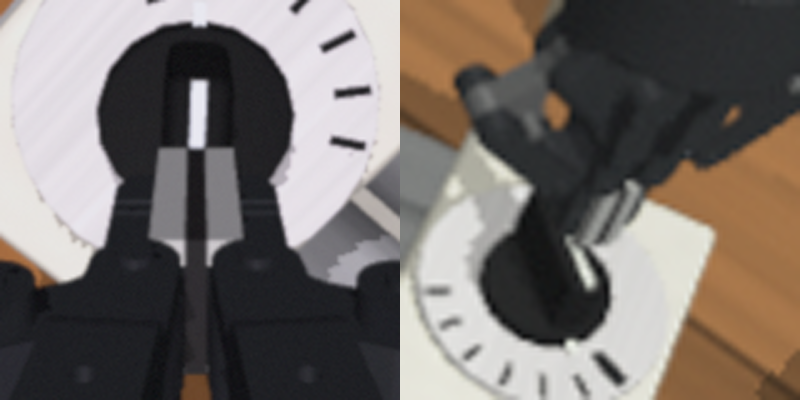

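Both views put the shut fingertips about 42 mm behind the reported TCP: wrist row 229, and side pixel (385,244). The tips are really at z≈0.192, just above the bar (0.176), which fits the empty closing. I'll open, go about 36 mm lower in steps, and watch the force.

>>> send_rows([
  [0,0,0,0,0],
  [0,0,0,0,0],
  [0,0,0,0,0],
  [0,0,0,0,0],
  [0,0,0,0,0],
  [0,0,0,0,0],
  [0,0,-0.03,0,0],
  [0,0,-0.05,0,0],
])

```text
clock: 5.23
position: [0.5999, -0.2422, 0.1303]
ee_rot: [-0.475, 0.88, -0.0, 0.0]
wrist_force: [-0.7, -0.3, -0.5]
finger_gap: 0.0853
finger_force: 0.0
```

>>> send_rows([
  [0,0,-0.015,0,0],
  [0,0,-0.03,0,0],
  [0,0,-0.04,0,0],
  [0,0,-0.04,0,0],
])

```text
clock: 5.57
position: [0.5989, -0.2418, 0.1131]
ee_rot: [-0.475, 0.88, 0.001, -0.001]
wrist_force: [-0.4, -0.5, 0.8]
finger_gap: 0.0853
finger_force: 0.0
```

>>> send_rows([
  [0,0,0,0,1],
  [0,0,0,0,1],
  [0,0,0,0,1],
  [0,0,0,0,1],
  [0,0,0,0,1],
  [0,0,0,0,1],
  [0,0,0,0,1],
  [0,0,0,0,1],
])

```text
clock: 6.23
position: [0.5998, -0.2421, 0.115]
ee_rot: [-0.475, 0.88, -0.0, 0.0]
wrist_force: [-1.2, 0.3, 1.8]
finger_gap: 0.0131
finger_force: 59.2
```

The bar is gripped (13 mm gap, 59 N). Now I'll turn it 60° clockwise.

>>> send_rows([
  [0,0,0,-0.1,1],
  [0,0,0,-0.2,1],
  [0,0,0,-0.3,1],
  [0,0,0,-0.4,1],
  [0,0,0,-0.5,1],
  [0,0,0,-0.6,1],
  [0,0,0,-0.65,1],
  [0,0,0,-0.65,1],
])

```text
clock: 6.9
position: [0.5985, -0.2407, 0.115]
ee_rot: [-0.153, 0.988, 0.001, -0.001]
wrist_force: [-3.0, 2.6, 5.4]
finger_gap: 0.0128
finger_force: 59.6
```

>>> send_rows([
  [0,0,0,-0.1,1],
  [0,0,0,-0.2,1],
  [0,0,0,-0.3,1],
  [0,0,0,-0.35,1],
  [0,0,0,-0.35,1],
  [0,0,0,-0.35,1],
])

```text
clock: 7.4
position: [0.5983, -0.2397, 0.1149]
ee_rot: [0.029, 1.0, 0.002, -0.001]
wrist_force: [-4.1, 6.8, 4.9]
finger_gap: 0.0128
finger_force: 59.6
```

```bash
python3 - <<'E'
from h import *
s=bot.read_state();R=Ro.from_quat(s["ee_rot"]).as_matrix()
print(np.degrees(np.arctan2(R[1,0],R[0,0])),s["wrist_torque"],s["wrist_force"],s["position"])
E
```

```text
176.71603837582617 [ 1.17750039  0.93453979 -0.01219226] [-4.13716528  6.7507675   4.8642383 ] [ 0.59832537 -0.23971067  0.1149222 ]
```

Tool x is now at 176.7°, on mark 4 (about 172–177°), with near-zero torque about z. I'll release and rise.

>>> send_rows([
  [0,0,0,0,0],
  [0,0,0,0,0],
  [0,0,0,0,0],
  [0,0,0,0,0],
  [0,0,0,0,0],
  [0,0,0,0,0],
  [0,0,0,0,0],
])

```text
clock: 7.98
position: [0.5997, -0.2422, 0.1144]
ee_rot: [0.029, 1.0, -0.0, -0.0]
wrist_force: [0.2, -0.3, 0.4]
finger_gap: 0.0853
finger_force: 0.0
```

>>> send_rows([
  [0,0,0.08,0,0],
  [0,0,0.16,0,0],
  [0,0,0.24,0,0],
  [0,0,0.32,0,0],
  [0,0,0.38,0,0],
  [0,0,0.38,0,0],
  [0,0,0.38,0,0],
  [0,0,0.38,0,0],
])

```text
clock: 8.65
position: [0.5995, -0.242, 0.2656]
ee_rot: [0.029, 1.0, 0.0, -0.0]
wrist_force: [-1.2, -0.0, -0.3]
finger_gap: 0.0855
finger_force: 0.0
```

```bash
python3 - <<'E'
from h import *
s=bot.read_state();w=optics.get_image("wrist");T=optics.get_image("top")
a=w["img"][100:260,175:335];b=T["img"][190:250,210:270]
cv2.imwrite("pics/i.png",np.hstack([cv2.resize(x,(400,400),interpolation=cv2.INTER_CUBIC) for x in (a,b)])[...,::-1])
E
```

```text
(no output)
```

View pics/i.png

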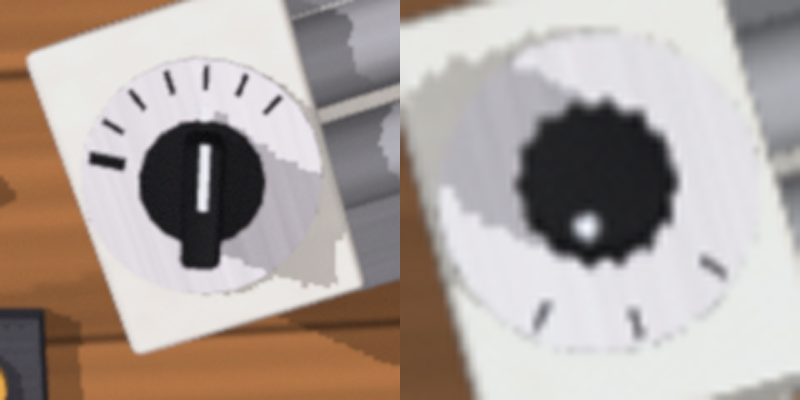

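The pointer (205,145) is in line with the mark at (206,77). That is the fourth short mark clockwise from the long mark at (107,162), after those at (113,125), (138,98) and (170,82). The speed dial's dot hasn't moved, and the gripper is clear.

```bash
python3 -c "
from bench import bot
print(bot.hand_in())"
```

```text
the job is handed in; nothing more can be done
None
```

The thickness dial is set to click 4 and released, the speed dial is as it was, and the job was handed in at about 8.7 s of the 32 s allowed; the hand-in call returned no verdict.

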